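Vent the bench air manifold through its safety collar

TASK

Lift the red dust cap off the post of the grey air manifold, stand it upright in the blue tray and let go of it. Then grip the knurled brass collar and turn it clockwise (seen from above) with light downward pressure until its hidden keyway drops over the pin inside; push it down fully home against its spring without forcing it, and finish while still gripping it and holding it down (do not let go). Leave the yellow can, the wrench and the socket where they are.

Things in the scene. Friction and masses are not known exactly. Their poses are not given: they have to be found in the camera images.
- cap_center (a point): Red dust cap, loose: upside-down cup 60 mm wide, 36 mm high, walls 4 mm, with an upright round grip stem on top, 22 mm wide, 36 mm tall (72 mm in all). Point: on its axis, half-way up, at the stem's foot; z up along the stem. At first it sits on the post's top, its skirt around the upper part of the collar (4 mm play): lift it straight up 40 mm before moving sideways.
- collar_center (a point): Knurled brass collar, loose on the post: ring 45 mm wide, 28 mm high, 0.15 kg. Point: on its axis, half-way up, 99 mm above the bench at rest. Inside, unseen, are two opposite keyways. To line them up with the pin turn it 0.4 to 1.3 rad clockwise seen from above; how far can only be felt (window about 7 degrees either way). Its own x, y axes do not show where the pin is.
- post_top (a point): Top centre of the fixed upright steel post, 22 mm wide, inside the collar; 128 mm above the bench, 29 mm above the collar's centre at rest. z up along the axis of post and collar. A hidden cross pin in the post stops the unaligned collar hard after 3 mm of push; aligned, it goes down 13 mm in all (fully home), where it stops on the pin.
- manifold: Grey air manifold block, fixed to the bench: 130 x 90 x 45 mm (x, y, z) with stubs on its sides and a gauge 16 mm deep on its +x end; origin at the centre of its underside, below the post.
- sleeve (a joint): How far (m) the black spring sleeve under the collar is pushed down: 0 at rest, 0.003 when the pin stops the collar, 0.013 when the collar is fully home. The spring pushes up with 4 N at rest and 9 N at home, and lifts a released collar again. The sleeve is 39 mm wide; nothing wider stands between the collar and the block's top 40 mm below, so fingertips may reach below the collar.
- tray: Blue open tray, fixed to the bench: 150 x 180 x 28 mm (x, y, z), walls and floor 5 mm; origin at the centre of its underside.
- can: Yellow spray can, loose, 52 mm in diameter, 150 mm tall; origin at the centre of its underside. Leave alone.
- wrench: Steel wrench, loose, lying flat, 170 mm long, along its x axis. Leave alone.
- socket: Steel socket, loose, standing, 30 mm in diameter, 50 mm tall; origin at the centre of its underside. Leave alone.
Not all that is in view belongs to the job. Of the things shaped like the part that bears cap_center, the red one is meant. Several things have the shape of the manifold; the one meant has the colours described above.

How it is judged (in metres and radians):
On the way, in this order (a step that is already met when the one before it is completed fails the run):
1. the dust cap stands upright in the blue tray, let go (x of cap_center in the frame of tray between -0.055 and 0.055 m and y of cap_center in the frame of tray between -0.07 and 0.07 m and z of cap_center in the frame of tray below 0.048 m and angle between cap_center's own z axis and vertical below 0.15 rad and contact force between cap and the fingers below 0.05 N), for 0.3 s.
2. the collar is pushed home over the pin, in the fingers (value of joint sleeve above 0.011 m and z of collar_center in the frame of manifold between 0.08 and 0.0885 m and horizontal distance between collar_center and post_top below 0.004 m and angle between collar_center's own z axis and vertical below 0.1 rad and contact force between collar and the fingers above 1 N), for 0.2 s.
At the end, for the whole second after the job is handed in: The cap stands upright (0.15 rad) on the tray floor, not held. The collar is level (0.1 rad), within 4 mm of the post axis, still, and over the pin with the sleeve at least 11 mm down (home: 13 mm); the fingers still touch it with over 1 N and hold it down (all of step 1 and all of step 2 and linear speed of collar below 0.02 m/s); the arm keeps its last pose, push and grip.
It fails at once if can was moved by more than 20 mm (distance of can from where it was at the start of the episode above 0.02 m).
It fails at once if wrench was moved by more than 20 mm (distance of wrench from where it was at the start of the episode above 0.02 m).
It fails at once if socket was moved by more than 20 mm (distance of socket from where it was at the start of the episode above 0.02 m).
It fails at once if the collar was forced against the pin or post (over 100 N) (contact force between collar and post above 100 N).
It also fails if it takes over 64 s, if anything falls off the work surface, if the arm or the gripper's body presses on something with over 40 N, if the wrist force passes 120 N, or if a joint passes its speed limit or range.

ROBOT

A 6-joint arm with a two-finger parallel gripper is mounted at the origin on the work surface. World frame = base frame: x ahead of the robot, y to its left, z up, the work surface at z = 0. Lengths are in m, angles in degrees, forces in N, time in s.
With the tool pointing down it reaches from about 0.425 to 0.95 m from the base axis. Payload 14.7 kg.
Tool frame: the origin (TCP) lies on the centre line of the jaws, within the pads' length; the fingertips stand ahead of it and the grasp point (between the pads) lies 11 mm behind it (robot.tcp_to_tips is the z of the fingertips in the tool frame, in m); z points along the fingers, y is the direction in which the jaws open and shut (so a half turn about z gives the same grasp; the last joint's range is limited). The gripper opens to 85 mm and grips with 20 to 120 N. Pads are 22 mm wide; open, the fingers measure 114 mm over their backs; the gripper's body (76 mm by 85 mm) begins 54 mm behind the grasp point. The pads swing forward as they close: fully open they stand 13 mm farther back than shut.
Start: joints at [-67.07, 27.513, 91.461, -0, 61.026, -2.67], TCP at [0.281, -0.586, 0.239] pointing down, gripper open.
Joint ranges: [-157.49, 157.49], [-46.99, 117.5], [13.45, 153.17], [-89.5, 269.5], [5.16, 153.95], [-167.48, 167.48]. Speed limits (degrees/s): [108.29, 108.29, 136.94, 172.46, 172.46, 172.46].

INTERFACE

Orientations are given as [roll, pitch, yaw] about the fixed x, y, z axes, in that order (R = Rz(yaw) Ry(pitch) Rx(roll)).
In Python, from station import status, viewer, close_job, models, robot gives the robot as it stands. The module is installed in compiled form; this text tells all that it offers.
- The arm moves only by the tool play_rows, never from a script. Its argument "commands" is a list of rows, each a list of 7 numbers: the turn, a rotation vector about the tool's x, y, z in rad, then the shift along the tool's x, y, z in m, then the opening, from 0 (shut) to 1 (fully open). In form: [[rx, ry, rz, tx, ty, tz, jaw], ...]. A call has 1 to 20 rows; each row is the pose to reach, as a shift and turn from the pose commanded when the call began, along the tool's axes at that moment; what a row does not reach only later rows make up. A row lasts 1/12 s, in which the tool goes at most 41.7 mm and 7.16 degrees, less where a joint would pass 70% of its speed; a pose out of reach is approached as far as the arm can. A call with a gripper value outside its range is refused whole. The fingers move at their own pace and stop on an object; "squeeze" is the grip in N (left out, the last holds). Time passes only in rows, so rows that repeat a pose let the fingers close. It gives the time, the measured TCP pose, the force and the opening at its end, in the units of the state.
- status.observe(): the state, without advancing time (a new reading comes with each control period).
- viewer.read_camera(name): name is "scene" or "side" or "wrist"; returns (picture, depth): 400x640x3 uint8, red, green, blue; 400x640 float32, m along the optical axis (not along the pixel's ray), 0 where there is no reading.
- viewer.camera_info(name): a dict with "intrinsics" (3x3 intrinsics, pixels), "k1" (the pictures are not rectified: a ray, as slopes to the right and down, at radius r is drawn at 1 + k1 r^2 times it, then the intrinsics apply), "R" (3x3) and "t" (3): a world point X has camera coordinates R X + t; the wrist camera has in their place "mount" (4x4, takes a point from camera to tool coordinates, whose origin is the TCP and whose axes are the flange's). Camera axes: x right, y down, z forward; pixel columns grow to the right and rows downward; lengths in m; the calibration is good to about 2 mm. A picture is of the moment at which its call begins: read the wrist's pose just before it. camera_info takes no time and is no camera call.
- close_job(): hands the job in, once; it reports no verdict.
Trained networks look in the newest picture that a camera, given by its name, has taken for a name from the list of things; names that differ only in an ending like _2 or _b are one class to them, and where a whole thing is asked for, a point or a joint stands for the part that bears it (a point fixed in the world has none). Each returns a list of dicts, best first, with "confidence" (0 to 1); they miss things now and then, are a little off and sometimes report something else, mostly with a low value. They report only what shows in the picture. A call takes as long as a camera call. They do not tell look-alikes from the thing itself.
- models.find_in(label, camera): "xy" ([column, row] as shares, 0 to 1, of the picture: columns of its width, rows of its height, amid what is visible of it).
- models.outline_of(label, camera): "pixels" (400x640 bool, what is visible of it) and "xy" ([column, row] as shares, 0 to 1, of the picture: columns of its width, rows of its height, amid what is visible of it).
The state is a dict: "time_s": time; "q": joint angles; "joint_velocities": joint speeds; "effort": joint torques, N m; "eef_pos": TCP position; "ee_rot": TCP orientation; "ft_force": force on the tool from outside, world axes, zero at the start; "torque": the same for the moment, N m; "finger_gap": finger opening in m.
Only numpy, scipy, OpenCV 4.12 (cv2) and the standard library are available. Lean on these libraries where they do the work, as an engineer would, in place of code of your own. Each camera call takes 0.05 s, during which the arm holds its last target.

## Working session

There is one attempt and no reset: what is moved stays moved. The work goes in short steps, Python scripts to look and compute and a tool call to move; the robot and the scene stay as the last step left them, time stands still between calls to the robot, and variables do not carry over. Pictures are saved under pics/ and viewed, and the job is handed in when it is done.

Besides the shell and the picture viewer there is one more tool, called after "Call:" as a command line: name --pt "numbers of a row" for each row, then --argument value for the rest. play_rows: Moves the arm, as the interface text tells. Its arguments: {"type":"object","properties":{"commands":{"type":"array"},"squeeze":{"type":"number"}},"required":["commands"]}

```bash
mkdir -p pics; cat > h.py <<'E'
from station import status, viewer, close_job, models, robot
import numpy as np, cv2
from scipy.spatial.transform import Rotation as Ro
def snap(cam,fn=None):
    s=status.observe(); p,d=viewer.read_camera(cam)
    if fn: cv2.imwrite('pics/'+fn,p[:,:,::-1])
    return s,p,d
def T_tool(s):
    T=np.eye(4); T[:3,:3]=Ro.from_euler('xyz',s['ee_rot'],degrees=True).as_matrix(); T[:3,3]=s['eef_pos']; return T
def c2w(cam,s=None):
    i=viewer.camera_info(cam)
    if 'mount' in i: return T_tool(s)@np.array(i['mount'])
    T=np.eye(4); R=np.array(i['R']); T[:3,:3]=R.T; T[:3,3]=-R.T@np.array(i['t']); return T
def ray(cam,uv,s=None):
    i=viewer.camera_info(cam); K=np.array(i['intrinsics']); k=i['k1']
    p=cv2.undistortPoints(np.array([[uv]],float),K,np.array([k,0,0,0,0]))[0,0]
    T=c2w(cam,s); d=T[:3,:3]@np.array([p[0],p[1],1]); return T[:3,3],d
def pt(cam,uv,depth,s=None):
    o,d=ray(cam,uv,s); return o+d*depth
def cloud(cam,D,mask,s=None):
    i=viewer.camera_info(cam); K=np.array(i['intrinsics']); k=i['k1']
    v,u=np.nonzero(mask&(D>0)); 
    p=cv2.undistortPoints(np.stack([u,v],1).astype(float)[:,None],K,np.array([k,0,0,0,0]))[:,0]
    z=D[v,u]; P=np.c_[p*z[:,None],z]; T=c2w(cam,s); return P@T[:3,:3].T+T[:3,3]
E
python3 - <<'E'
from h import *
print(status.observe()); print(robot.tcp_to_tips)
for c in ['scene','side','wrist']:
    s,p,d=snap(c,c+'0.png'); print(c,viewer.camera_info(c), d.min(),d.max())
    for l in ['cap_center','collar_center','manifold','tray','can','wrench','socket']:
        r=models.find_in(l,c)
        print(l,[(np.round(np.array(q['xy'])*[640,400]).tolist(),round(q['confidence'],2)) for q in r])
E
```

```text
{'time_s': 0.0, 'q': array([-6.70690427e+01,  2.75515682e+01,  9.14935321e+01, -1.11605787e-03,
        6.10245547e+01, -2.67040774e+00]), 'joint_velocities': array([ 0.07355816, -0.00710765,  0.0149727 ,  0.03274054,  0.01489552,
       -0.02666309]), 'effort': array([-6.84951185e-03, -9.50663781e+01, -4.30195069e+01, -7.49251558e-04,
        1.24695696e-02,  4.43286069e-06]), 'eef_pos': array([ 0.28072529, -0.58581755,  0.23865439]), 'ee_rot': array([-1.79930375e+02, -2.27062119e-03,  2.56019049e+01]), 'ft_force': array([ 0.83253085, -0.11494515,  0.016657  ]), 'torque': array([0.0333515 , 0.00098486, 0.00286047]), 'finger_gap': 0.08544558380783279}
0.008
scene {'intrinsics': array([[368.30148169,   0.        , 319.28585139],
       [  0.        , 368.30148169, 199.0801228 ],
       [  0.        ,   0.        ,   1.        ]]), 'k1': -0.05514625000064395, 'R': array([[-0.75291378,  0.65810328,  0.00457281],
       [ 0.39848024,  0.46139567, -0.79267114],
       [-0.52376935, -0.59499085, -0.60963231]]), 't': array([ 0.48629   , -0.11509573,  1.25453569])} 0.0 3.8744876
cap_center [
[... 1006 characters left out ...]
], 0.61), ([322.0, 223.0], 0.34)]
wrist {'intrinsics': array([[313.14991407,   0.        , 319.00177186],
       [  0.        , 313.14991407, 195.80109155],
       [  0.        ,   0.        ,   1.        ]]), 'k1': -0.051408807402583793, 'mount': array([[-4.32929710e-04, -9.57630364e-01, -2.87999823e-01,
         7.33809661e-02],
       [ 9.99999906e-01, -4.16379344e-04, -1.18722872e-04,
        -1.72632979e-04],
       [-6.22455004e-06, -2.87999847e-01,  9.57630455e-01,
        -1.34113307e-01],
       [ 0.00000000e+00,  0.00000000e+00,  0.00000000e+00,
         1.00000000e+00]])} 0.0 1.4831752
cap_center []
collar_center []
manifold [([156.0, 4.0], 0.4)]
tray []
can []
wrench []
socket []
```

View pics/scene0.png

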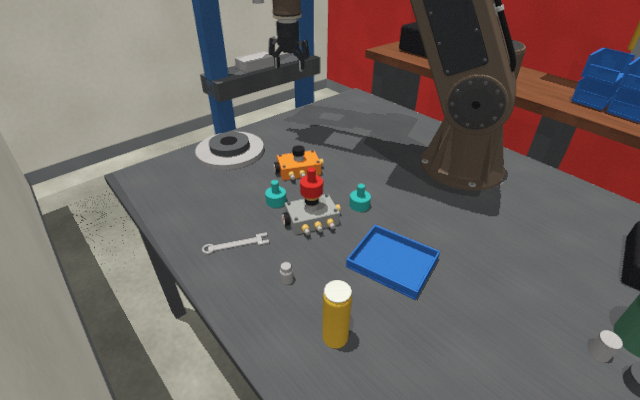

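View pics/side0.png

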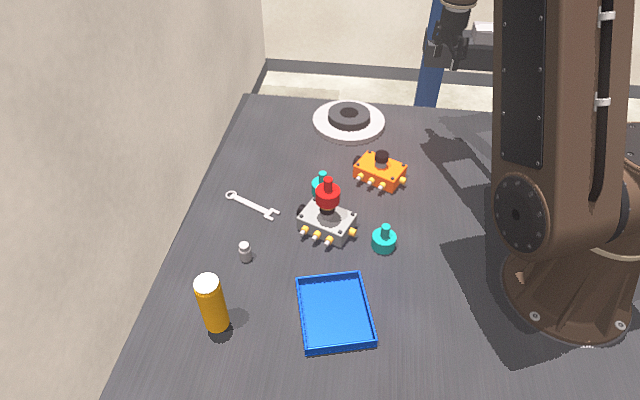

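Both pictures show the red cap on the grey manifold (scene 311,185; side 328,195) and the blue tray (scene 394,260; side 336,310). The teal caps and the orange block are look-alikes.

```bash
python3 - <<'E'
from h import *
for c,win in [('scene',(295,160,330,205)),('side',(310,170,345,215))]:
    s,p,d=snap(c); h=cv2.cvtColor(p,cv2.COLOR_RGB2HSV)
    m=((h[...,0]<8)|(h[...,0]>172))&(h[...,1]>150); w=np.zeros_like(m); w[win[1]:win[3],win[0]:win[2]]=1; m&=w
    P=cloud(c,d,m,s); print(c,m.sum(),'z',np.percentile(P[:,2],[0,2,50,98,100]).round(3))
    zt=np.percentile(P[:,2],99)
    a=P[P[:,2]>zt-.004]; print('stemtop',a.mean(0).round(4),len(a))
    a=P[(P[:,2]>zt-.06)&(P[:,2]<zt-.040)]
    # circle fit radius .03 to skirt
    from scipy.optimize import least_squares
    f=lambda q:np.hypot(a[:,0]-q[0],a[:,1]-q[1])-.03
    st=P[(P[:,2]>zt-.03)&(P[:,2]<zt-.006)]
    g=lambda q:np.hypot(st[:,0]-q[0],st[:,1]-q[1])-.011
    print('skirt',least_squares(f,a[:,:2].mean(0)-[0,0.01],loss='soft_l1',f_scale=.003).x,'stem',least_squares(g,st[:,:2].mean(0)+(np.array(c2w(c,s)[:2,3])-st[:,:2].mean(0))*-.01,loss='soft_l1',f_scale=.003).x)
    mb=(h[...,0]>100)&(h[...,0]<125)&(h[...,1]>150)
    n,L,st2,ce=cv2.connectedComponentsWithStats(mb.astype(np.uint8))
    tc=np.array([394,260]) if c=='scene' else np.array([336,310]); k=L[tc[1],tc[0]]
    P=cloud(c,d,L==k,s); fl=P[(P[:,2]<.012)]; rim=P[P[:,2]>.022]
    print('tray floor z',np.median(fl[:,2]),'rim z',np.percentile(rim[:,2],[50,95]),'minAreaRect',cv2.minAreaRect(P[:,:2].astype(np.float32)), cv2.minAreaRect(rim[:,:2].astype(np.float32)))
    for l in ['manifold','can','wrench','socket','cap_center']:
        for r in models.outline_of(l,c):
            P=cloud(c,d,r['pixels'],s); P=P[P[:,2]>-.02]
            print(l,round(r['confidence'],2),(np.array(r['xy'])*[640,400]).round(),np.median(P,0).round(3),'zmax',np.percentile(P[:,2],98).round(3),cv2.minAreaRect(P[:,:2].astype(np.float32)))
E
```

```text
scene 529 z [-0.002  0.035  0.129  0.167  0.167]
stemtop [ 0.5712 -0.1176  0.1657] 38
skirt [ 0.56911593 -0.12011267] stem [ 0.56899459 -0.11993772]
tray floor z 0.004739418253170591 rim z [0.02606489 0.02873413] minAreaRect ((0.5145261287689209, 0.1242150366306305), (0.17874091863632202, 0.19171258807182312), 15.611409187316895) ((0.525056004524231, 0.134026899933815), (0.1530127078294754, 0.1783900111913681), 15.410820007324219)
manifold 0.85 [298. 161.] [ 0.457 -0.322  0.042] zmax 0.084 ((0.4757104516029358, -0.30053767561912537), (0.38650068640708923, 0.1623128354549408), 48.14760971069336)
manifold 0.63 [310. 213.] [ 0.588 -0.099  0.042] zmax 0.072 ((0.5722518563270569, -0.11920034885406494), (0.1589086651802063, 0.15527912974357605), 45.508113861083984)
can 0.64 [332. 312.] [0.783 0.203 0.112] zmax 0.151 ((0.771507203578949, 0.1920817643404007), (0.049082789570093155, 0.04926510155200958), 5.754932403564453)
wrench 0.62 [235. 246.] [ 0.785 -0.171  0.006] zmax 0.01 ((0.7806031703948975, -0.1693345606327057), (0.042057208716869354, 0.16536036133766174), 69.8804931640625)
wrench 0
[... 1887 characters left out ...]
96235657), 67.84455108642578)
socket 0.67 [244. 253.] [0.749 0.013 0.036] zmax 0.054 ((0.751587986946106, 0.007477336563169956), (0.02608945593237877, 0.0280019398778677), 78.49309539794922)
cap_center 0.78 [328. 193.] [ 0.567 -0.11   0.133] zmax 0.171 ((0.5672369003295898, -0.20956745743751526), (0.23880399763584137, 0.05714654177427292), 89.9503173828125)
cap_center 0.75 [387. 241.] [ 0.422 -0.067  0.037] zmax 0.075 ((0.42358988523483276, -0.09331114590167999), (0.05830126628279686, 0.09022818505764008), 6.521164894104004)
cap_center 0.54 [314. 181.] [ 0.61  -0.246  0.039] zmax 0.134 ((0.6030376553535461, -0.22064343094825745), (0.03532104566693306, 0.20435519516468048), 6.867177963256836)
```

```bash
cat >> h.py <<'E'
def go(pos,yaw,s=None):
    # from commanded pose ~ measured; returns row (turn, shift)
    s=s or status.observe(); T=T_tool(s); Rt=Ro.from_euler('xyz',[180,0,yaw],degrees=True).as_matrix()
    return np.r_[Ro.from_matrix(T[:3,:3].T@Rt).as_rotvec(), T[:3,:3].T@(np.array(pos)-T[:3,3])].round(4)
E
python3 -c "
from h import *
print(go([.569,-.1215,.27],78))"
```

```text
[ 0.     -0.     -0.9146  0.4606 -0.2946 -0.0307]
```

Call:
play_rows --pt "0 0 -0.9146 0.4606 -0.2946 -0.0307 1" --pt "0 0 -0.9146 0.4606 -0.2946 -0.0307 1" --pt "0 0 -0.9146 0.4606 -0.2946 -0.0307 1" --pt "0 0 -0.9146 0.4606 -0.2946 -0.0307 1" --pt "0 0 -0.9146 0.4606 -0.2946 -0.0307 1" --pt "0 0 -0.9146 0.4606 -0.2946 -0.0307 1" --pt "0 0 -0.9146 0.4606 -0.2946 -0.0307 1" --pt "0 0 -0.9146 0.4606 -0.2946 -0.0307 1" --pt "0 0 -0.9146 0.4606 -0.2946 -0.0307 1" --pt "0 0 -0.9146 0.4606 -0.2946 -0.0307 1" --pt "0 0 -0.9146 0.4606 -0.2946 -0.0307 1" --pt "0 0 -0.9146 0.4606 -0.2946 -0.0307 1" --pt "0 0 -0.9146 0.4606 -0.2946 -0.0307 1" --pt "0 0 -0.9146 0.4606 -0.2946 -0.0307 1" --pt "0 0 -0.9146 0.4606 -0.2946 -0.0307 1" --pt "0 0 -0.9146 0.4606 -0.2946 -0.0307 1" --pt "0 0 -0.9146 0.4606 -0.2946 -0.0307 1" --pt "0 0 -0.9146 0.4606 -0.2946 -0.0307 1" --pt "0 0 -0.9146 0.4606 -0.2946 -0.0307 1" --pt "0 0 -0.9146 0.4606 -0.2946 -0.0307 1"

```text
time_s: 3.47
eef_pos: [0.5686, -0.1224, 0.27]
ee_rot: [-180.0, 0.0, 77.9]
ft_force: [0.3, 1.3, -0.4]
finger_gap: 0.0849
```

```bash
python3 - <<'E'
from h import *
from scipy.optimize import least_squares
s,p,d=snap('wrist','w1.png'); h=cv2.cvtColor(p,cv2.COLOR_RGB2HSV)
print(s['eef_pos'],s['ee_rot'],s['q'])
m=((h[...,0]<8)|(h[...,0]>172))&(h[...,1]>150)
n,L,st,ce=cv2.connectedComponentsWithStats(m.astype(np.uint8)); print(st[:,4],ce.round())
k=1+np.argmax(st[1:,4]); P=cloud('wrist',d,L==k,s); print(np.percentile(P[:,2],[1,10,50,90,99]).round(4))
zt=np.percentile(P[:,2],98)
a=P[P[:,2]>zt-.004]; print('top',a.mean(0),cv2.minEnclosingCircle(a[:,:2].astype(np.float32)))
a=P[(P[:,2]<zt-.030)&(P[:,2]>zt-.045)]; print('flange',np.median(a[:,2]),cv2.minEnclosingCircle(a[:,:2].astype(np.float32)))
E
```

```text
[ 0.56859405 -0.12240618  0.27003147] [-1.79998849e+02  2.42092993e-03  7.79187674e+01] [-1.51338120e+01  2.03054601e+01  9.86231249e+01 -2.83213157e-03
  6.10724351e+01 -3.05120947e+00]
[253760   2235      1      1      1      1      1] [[320. 200.]
 [314. 175.]
 [226. 305.]
 [313. 328.]
 [312. 331.]
 [247. 343.]
 [308. 344.]]
[0.1117 0.1302 0.1316 0.1668 0.1682]
top [ 0.56818177 -0.11733755  0.16710606] ((0.5696350336074829, -0.12044888734817505), 0.01080663688480854)
flange 0.13136063660927458 ((0.568349301815033, -0.11853157728910446), 0.0291617289185524)
```

View pics/w1.png

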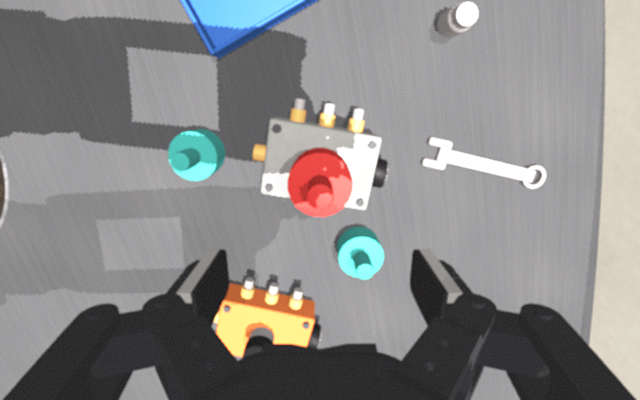

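The wrist picture shows the red cap at (320,185) centred between the open jaws, with its stem at (320,195). Its axis is near (0.569, -0.1205), with the stem top at 0.168.

```bash
python3 -c "
from h import *
s=status.observe();print(s['eef_pos'],s['ft_force'])
print(go([.569,-.1205,.145],78))"
```

```text
[ 0.56865409 -0.12224845  0.27002056] [ 0.73623917  0.60505351 -0.08595348]
[-0.      0.     -0.0012  0.0018 -0.      0.125 ]
```

Call:
play_rows --pt "0 0 0 0.0015 0 0.03 1" --pt "0 0 0 0.0015 0 0.055 1" --pt "0 0 0 0.0015 0 0.08 1" --pt "0 0 0 0.0015 0 0.1 1" --pt "0 0 0 0.0015 0 0.115 1" --pt "0 0 0 0.0015 0 0.125 1" --pt "0 0 0 0.0015 0 0.125 1" --pt "0 0 0 0.0015 0 0.125 0.1" --pt "0 0 0 0.0015 0 0.125 0.1" --pt "0 0 0 0.0015 0 0.125 0.1" --pt "0 0 0 0.0015 0 0.125 0.1" --pt "0 0 0 0.0015 0 0.125 0.1" --pt "0 0 0 0.0015 0 0.125 0.1" --pt "0 0 0 0.0015 0 0.125 0.1" --squeeze 30

```text
time_s: 4.68
eef_pos: [0.5696, -0.1201, 0.1457]
ee_rot: [179.9, 0.0, 78.0]
ft_force: [-1.7, -0.8, 7.5]
finger_gap: 0.021
```

Call:
play_rows --pt "0 0 0 0 0 0 0.1" --pt "0 0 0 0 0 -0.005 0.1" --pt "0 0 0 0 0 -0.015 0.1" --pt "0 0 0 0 0 -0.03 0.1" --pt "0 0 0 0 0 -0.045 0.1" --pt "0 0 0 0 0 -0.06 0.1" --pt "0 0 0 0 0 -0.075 0.1" --pt "0 0 0 0 0 -0.085 0.1" --pt "0 0 0 0 0 -0.09 0.1" --pt "0 0 0 0 0 -0.09 0.1"

```text
time_s: 5.52
eef_pos: [0.5698, -0.1201, 0.2363]
ee_rot: [179.9, 0.0, 78.0]
ft_force: [-0.4, -0.3, -0.6]
finger_gap: 0.0213
```

```bash
python3 - <<'E'
from h import *
s,p,d=snap('scene','s2.png')
s2,p2,d2=snap('side'); cv2.imwrite('pics/c2.png',np.hstack([p[130:280,240:460],p2[130:280,240:460]])[:,:,::-1])
s=status.observe();print(s['eef_pos'],s['ee_rot'],s['finger_gap'],s['ft_force'])
m=None
for c,d,p,win in [('scene',d,p,(280,110,340,240)),('side',d2,p2,(290,100,360,240))]:
    h=cv2.cvtColor(p,cv2.COLOR_RGB2HSV); m=((h[...,0]<8)|(h[...,0]>172))&(h[...,1]>150); w=np.zeros_like(m); w[win[1]:win[3],win[0]:win[2]]=1
    P=cloud(c,d,m&w,s); P=P[np.hypot(P[:,0]-.569,P[:,1]+.12)<.05]; print(len(P),np.percentile(P[:,2],[1,5,50,95,99]).round(3))
print(go([.524,.1335,.235],93))
E
```

```text
[ 0.56905434 -0.11995018  0.23468029] [-1.79979637e+02 -1.90644185e-03  7.80036305e+01] 0.021039732060642184 [-0.29859983 -0.41277768 -0.73621443]
517 [0.188 0.191 0.219 0.254 0.257]
569 [0.189 0.192 0.221 0.258 0.26 ]
[-3.000e-04 -1.000e-04 -2.617e-01  2.386e-01 -9.680e-02 -3.000e-04]
```

View pics/c2.png

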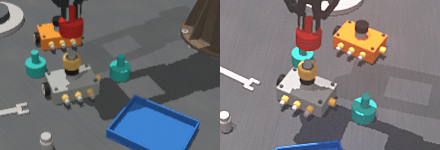

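The cap is held with its bottom at about 0.187, and the brass collar is now visible. Next is the move over the tray centre.

Call:
play_rows --pt "0 0 -0.02 0.0186 -0.0075 0 0.1" --pt "0 0 -0.05 0.0466 -0.019 0 0.1" --pt "0 0 -0.08 0.0746 -0.0303 0 0.1" --pt "0 0 -0.12 0.1026 -0.0416 0 0.1" --pt "0 0 -0.15 0.1306 -0.053 0 0.1" --pt "0 0 -0.18 0.1586 -0.0643 0 0.1" --pt "0 0 -0.2 0.1866 -0.0757 0 0.1" --pt "0 0 -0.22 0.21 -0.0852 0 0.1" --pt "0 0 -0.25 0.228 -0.0925 0 0.1" --pt "0 0 -0.26 0.2386 -0.0968 0 0.1" --pt "0 0 -0.26 0.2386 -0.0968 0 0.1" --pt "0 0 -0.26 0.2386 -0.0968 0.02 0.1" --pt "0 0 -0.26 0.2386 -0.0968 0.05 0.1" --pt "0 0 -0.26 0.2386 -0.0968 0.08 0.1" --pt "0 0 -0.26 0.2386 -0.0968 0.11 0.1" --pt "0 0 -0.26 0.2386 -0.0968 0.135 0.1" --pt "0 0 -0.26 0.2386 -0.0968 0.15 0.1" --pt "0 0 -0.26 0.2386 -0.0968 0.16 0.1" --pt "0 0 -0.26 0.2386 -0.0968 0.165 0.1" --pt "0 0 -0.26 0.2386 -0.0968 0.165 0.1"

```text
time_s: 7.28
eef_pos: [0.524, 0.1329, 0.0692]
ee_rot: [-179.9, 0.0, 92.9]
ft_force: [-0.7, 0.4, -0.2]
finger_gap: 0.0214
```

```bash
python3 - <<'E'
from h import *
s2,p2,d2=snap('side'); cv2.imwrite('pics/c3.png',cv2.resize(p2[200:380,240:460],None,fx=3,fy=3)[:,:,::-1])
s=status.observe();print(s['eef_pos'],s['ee_rot'],s['finger_gap'],s['ft_force'])
h=cv2.cvtColor(p2,cv2.COLOR_RGB2HSV); m=((h[...,0]<8)|(h[...,0]>172))&(h[...,1]>150)
P=cloud('side',d2,m,s); P=P[np.hypot(P[:,0]-.524,P[:,1]-.1335)<.05]; print(len(P),np.percentile(P[:,2],[1,5,50,95,99]).round(3))
E
```

```text
[0.52440166 0.13311451 0.07006849] [-1.79988748e+02  4.03984643e-03  9.28648752e+01] 0.021385356853885106 [-0.28135765 -0.71409106 -0.00886549]
604 [0.022 0.027 0.056 0.093 0.095]
```

View pics/c3.png

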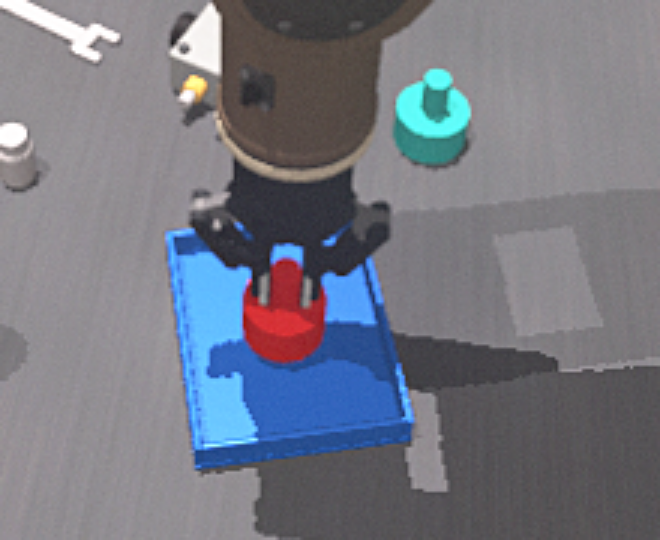

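The cap is held upright over the tray floor (crop 285,310), with its bottom about 15 mm above the floor.

Call:
play_rows --pt "0 0 0 0 0 0.005 0.1" --pt "0 0 0 0 0 0.009 0.1" --pt "0 0 0 0 0 0.012 0.1" --pt "0 0 0 0 0 0.014 0.1" --pt "0 0 0 0 0 0.015 0.1" --pt "0 0 0 0 0 0.015 0.1"

```text
time_s: 7.83
eef_pos: [0.5241, 0.1335, 0.0549]
ee_rot: [-180.0, 0.0, 92.9]
ft_force: [0.0, -0.1, 0.0]
finger_gap: 0.0212
```

Call:
play_rows --pt "0 0 0 0 0 0.001 0.1" --pt "0 0 0 0 0 0.002 0.1" --pt "0 0 0 0 0 0.002 0.1"

```text
time_s: 8.08
eef_pos: [0.5242, 0.1336, 0.0542]
ee_rot: [180.0, -0.0, 92.9]
ft_force: [-6.7, -0.7, 25.8]
finger_gap: 0.0207
```

Call:
play_rows --pt "0 0 0 0 0 -0.001 0.1" --pt "0 0 0 0 0 -0.001 0.3" --pt "0 0 0 0 0 -0.001 0.6" --pt "0 0 0 0 0 -0.001 0.9" --pt "0 0 0 0 0 -0.001 0.9" --pt "0 0 0 0 0 -0.001 0.9" --pt "0 0 0 0 0 -0.01 0.9" --pt "0 0 0 0 0 -0.03 0.9" --pt "0 0 0 0 0 -0.06 0.9" --pt "0 0 0 0 0 -0.09 0.9" --pt "0 0 0 0 0 -0.12 0.9" --pt "0 0 0 0 0 -0.15 0.9" --pt "0 0 0 0 0 -0.17 0.9" --pt "0 0 0 0 0 -0.18 0.9" --pt "0 0 0 0 0 -0.18 0.9"

```text
time_s: 9.33
eef_pos: [0.5253, 0.1337, 0.2356]
ee_rot: [179.8, -0.0, 92.9]
ft_force: [-0.4, 1.3, -0.1]
finger_gap: 0.077
```

```bash
python3 - <<'E'
from h import *
s2,p2,d2=snap('side'); cv2.imwrite('pics/c4.png',cv2.resize(p2[150:380,210:460],None,fx=2.4,fy=2.4)[:,:,::-1])
s=status.observe();print(s['eef_pos'],s['ee_rot'],s['q'],s['finger_gap'],s['ft_force'])
h=cv2.cvtColor(p2,cv2.COLOR_RGB2HSV); m=((h[...,0]<8)|(h[...,0]>172))&(h[...,1]>150)
P=cloud('side',d2,m,s); P=P[np.hypot(P[:,0]-.524,P[:,1]-.1335)<.07]; print(len(P),np.percentile(P[:,2],[1,5,50,95,99]).round(3))
a=P[P[:,2]>.065]; print(a.mean(0))
print(go([.569,-.1005,.26],128))
E
```

```text
[0.52448247 0.13354771 0.23376725] [ 1.79902673e+02 -1.34878738e-02  9.28997020e+01] [ 1.10764729e+01  1.91462503e+01  1.06219663e+02 -6.03864936e-04
  5.45358311e+01  8.17713232e+00] 0.0766550480696156 [ 0.30052619 -0.70967808  0.21075964]
717 [0.009 0.014 0.042 0.078 0.08 ]
[0.52372361 0.1357542  0.0791483 ]
[ 1.700e-03  3.000e-04 -6.126e-01 -2.360e-01  3.270e-02 -2.620e-02]
```

View pics/c4.png

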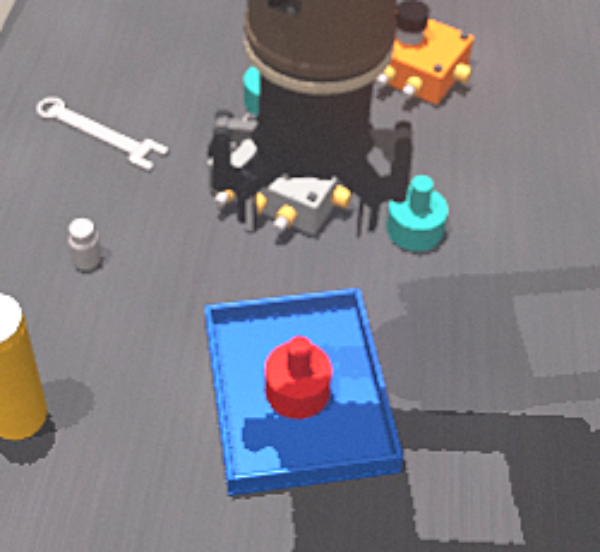

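The cap stands upright near the tray centre (crop 298,375) with its top at about 0.078, let go. Next I line up over the collar.

```bash
python3 - <<'E'
from h import *
print(go([.569,-.121,.25],118))
E
```

```text
[ 1.700e-03  1.000e-04 -4.381e-01 -2.565e-01  3.160e-02 -1.620e-02]
```

Call:
play_rows --pt "0 0 -0.438 -0.2565 0.0316 -0.0162 0.95" --pt "0 0 -0.438 -0.2565 0.0316 -0.0162 0.95" --pt "0 0 -0.438 -0.2565 0.0316 -0.0162 0.95" --pt "0 0 -0.438 -0.2565 0.0316 -0.0162 0.95" --pt "0 0 -0.438 -0.2565 0.0316 -0.0162 0.95" --pt "0 0 -0.438 -0.2565 0.0316 -0.0162 0.95" --pt "0 0 -0.438 -0.2565 0.0316 -0.0162 0.95" --pt "0 0 -0.438 -0.2565 0.0316 -0.0162 0.95" --pt "0 0 -0.438 -0.2565 0.0316 -0.0162 0.95" --pt "0 0 -0.438 -0.2565 0.0316 -0.0162 0.95" --pt "0 0 -0.438 -0.2565 0.0316 -0.0162 0.95" --pt "0 0 -0.438 -0.2565 0.0316 -0.0162 0.95"

```text
time_s: 10.38
eef_pos: [0.5684, -0.1199, 0.2487]
ee_rot: [-180.0, -0.0, 118.1]
ft_force: [-0.6, 0.1, 0.3]
finger_gap: 0.0812
```

```bash
python3 - <<'E'
from h import *
s,p,d=snap('wrist','w5.png'); print(s['eef_pos'],s['ee_rot'],s['q'][5])
for c in ['wrist']:
  for l in ['collar_center','manifold']:
    for r in models.outline_of(l,c):
        P=cloud(c,d,r['pixels'],s); print(l,r['confidence'],np.array(r['xy'])*[640,400],np.median(P,0))
        if l=='manifold': t=P[abs(P[:,2]-.045)<.004]; print(cv2.minAreaRect(t[:,:2].astype(np.float32)))
P=cloud('wrist',d,d>0,s); P=P[np.hypot(P[:,0]-.569,P[:,1]+.12)<.04]
print(np.histogram(P[:,2],np.arange(.04,.14,.004)))
for lo,hi in [(.124,.134),(.107,.118)]:
    a=P[(P[:,2]>lo)&(P[:,2]<hi)]; print(len(a),np.median(a[:,2]),a.mean(0),cv2.minEnclosingCircle(a[:,:2].astype(np.float32)))
E
```

```text
[ 0.56837029 -0.11990244  0.24869996] [-1.79962459e+02 -4.39441434e-02  1.18070314e+02] -42.980857381239275
collar_center 0.96 [317.696 176.92 ] [ 0.56552728 -0.11533386  0.11234743]
manifold 0.67 [323.392 155.2  ] [ 0.56018148 -0.10490074  0.04416263]
((0.5757538676261902, -0.12330849468708038), (0.0894160345196724, 0.14374658465385437), 68.10689544677734)
manifold 0.57 [141.312 258.32 ] [ 0.43238172 -0.31552784  0.04426568]
((0.42565423250198364, -0.33273017406463623), (0.0900578573346138, 0.09905906766653061), 63.49296188354492)
manifold 0.36 [607.872  18.28 ] [0.75644512 0.16683002 0.03746835]
((0.7654739618301392, 0.16804806888103485), (0.01358400471508503, 0.0431213453412056), 78.53544616699219)
(array([ 600, 1532,    1,    0,    0,    1,   10,    5,    0,    0,    1,
          9,   27,   36,   35,   41,   51,  382,  935,   24,   27,  400,
         92,    0]), array([0.04 , 0.044, 0.048, 0.052, 0.056, 0.06 , 0.064, 0.068, 0.072,
       0.076, 0.08 , 0.084, 0.088, 0.092, 0.096, 0.1  , 0.104, 0.108,
       0.112, 0.116, 0.12 , 0.124, 0.128, 0.132, 0.136]))
492 0.12740683382190449 [ 0.5692164  -0.11998677  0.12733768] ((0.5693269371986389, -0.12011107802391052), 0.010972734540700912)
1343 0.11249870126479167 [ 0.56761557 -0.11843046  0.11232184] ((0.569050669670105, -0.12070838361978531), 0.023597517982125282)
```

View pics/w5.png

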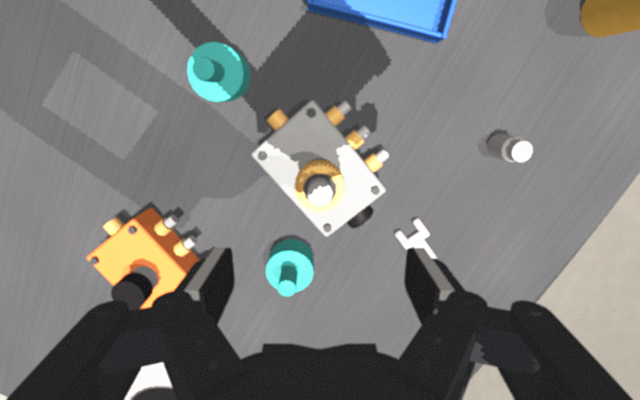

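The wrist picture shows the post and brass collar at (320,187). The post axis is at (0.5693, -0.1201), its top at 0.1275 and the collar top at 0.1125, which agrees with the text.

```bash
python3 - <<'E'
from h import *
s=status.observe();print(s['eef_pos'])
print(go([.5693,-.1202,.087],118))
E
```

```text
[ 0.56867446 -0.12023165  0.24914921]
[-1.000e-04 -1.000e-04  1.100e-03 -3.000e-04  6.000e-04  1.621e-01]
```

Call:
play_rows --pt "0 0 0 0 0.0005 0.03 0.95" --pt "0 0 0 0 0.0005 0.065 0.95" --pt "0 0 0 0 0.0005 0.095 0.95" --pt "0 0 0 0 0.0005 0.12 0.95" --pt "0 0 0 0 0.0005 0.14 0.95" --pt "0 0 0 0 0.0005 0.155 0.95" --pt "0 0 0 0 0.0005 0.162 0.95" --pt "0 0 0 0 0.0005 0.162 0.95" --pt "0 0 0 0 0.0005 0.162 0.95"

```text
time_s: 11.28
eef_pos: [0.5694, -0.1207, 0.0876]
ee_rot: [180.0, 0.0, 118.0]
ft_force: [-0.3, -0.2, -0.1]
finger_gap: 0.081
```

```bash
python3 - <<'E'
from h import *
s=status.observe();print(s['eef_pos'],s['ft_force'])
s2,p2,d2=snap('side'); cv2.imwrite('pics/c6.png',cv2.resize(p2[130:280,240:440],None,fx=3,fy=3)[:,:,::-1])
E
```

```text
[ 0.56939303 -0.12066328  0.08757563] [-0.32760199 -0.19802132 -0.14372106]
```

View pics/c6.png

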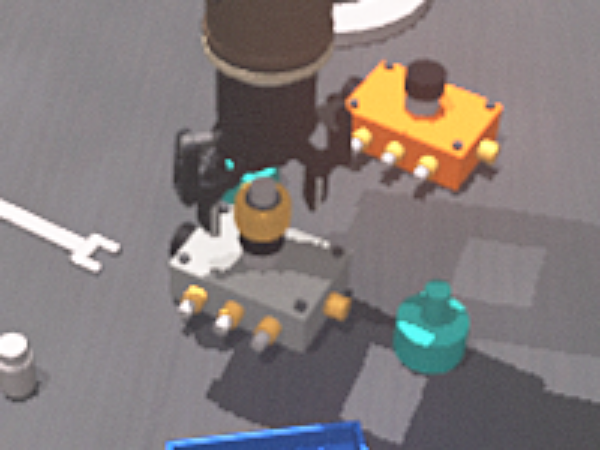

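The jaws straddle the collar (crop 262,215) with clearance on both sides, so I close on it.

Call:
play_rows --pt "0 0 0 0 0 0 0.7" --pt "0 0 0 0 0 0 0.4" --pt "0 0 0 0 0 0 0.4" --pt "0 0 0 0 0 0 0.4" --pt "0 0 0 0 0 0 0.4" --pt "0 0 0 0 0 0 0.4" --squeeze 40

```text
time_s: 11.83
eef_pos: [0.5696, -0.1209, 0.0875]
ee_rot: [180.0, 0.0, 118.0]
ft_force: [2.4, 0.3, 2.0]
finger_gap: 0.0439
```

Call:
play_rows --pt "0 0 0 0 0 0.0015 0.4" --pt "0 0 0 0 0 0.003 0.4" --pt "0 0 0 0 0 0.0035 0.4" --pt "0 0 0 0 0 0.0035 0.4"

```text
time_s: 12.17
eef_pos: [0.5696, -0.121, 0.0842]
ee_rot: [180.0, 0.0, 118.0]
ft_force: [-0.8, 1.3, 15.3]
finger_gap: 0.0444
```

Call:
play_rows --pt "0 0 0.04 0 0 0 0.4" --pt "0 0 0.09 0 0 0 0.4" --pt "0 0 0.14 0 0 0 0.4" --pt "0 0 0.19 0 0 0 0.4" --pt "0 0 0.24 0 0 0 0.4" --pt "0 0 0.28 0 0 0 0.4" --pt "0 0 0.3 0 0 0 0.4" --pt "0 0 0.3 0 0 0 0.4"

```text
time_s: 12.83
eef_pos: [0.5691, -0.1208, 0.0836]
ee_rot: [-180.0, -0.0, 100.8]
ft_force: [0.4, 0.4, 3.9]
finger_gap: 0.0444
```

Call:
play_rows --pt "0 0 0 0 0 0.0005 0.4" --pt "0 0 0 0 0 0.001 0.4" --pt "0 0 0 0 0 0.001 0.4"

```text
time_s: 13.08
eef_pos: [0.5691, -0.1208, 0.0826]
ee_rot: [-180.0, -0.0, 100.8]
ft_force: [-1.1, -0.6, 4.4]
finger_gap: 0.0445
```

Call:
play_rows --pt "0 0 0.01 0 0 0.001 0.4" --pt "0 0 0.02 0 0 0.002 0.4" --pt "0 0 0.03 0 0 0.003 0.4" --pt "0 0 0.03 0 0 0.003 0.4"

```text
time_s: 13.42
eef_pos: [0.5692, -0.1208, 0.0795]
ee_rot: [180.0, 0.0, 99.0]
ft_force: [-0.1, -0.9, 4.6]
finger_gap: 0.0445
```

```bash
python3 - <<'E'
from h import *
s=status.observe();print(s['eef_pos'],s['ft_force'],s['torque'])
s2,p2,d2=snap('side'); cv2.imwrite('pics/c7.png',cv2.resize(p2[150:250,270:400],None,fx=5,fy=5)[:,:,::-1])
E
```

```text
[ 0.56917516 -0.12084747  0.0795456 ] [-0.06445886 -0.86772438  4.61838332] [-0.02938691  0.08105603  0.08286374]
```

View pics/c7.png

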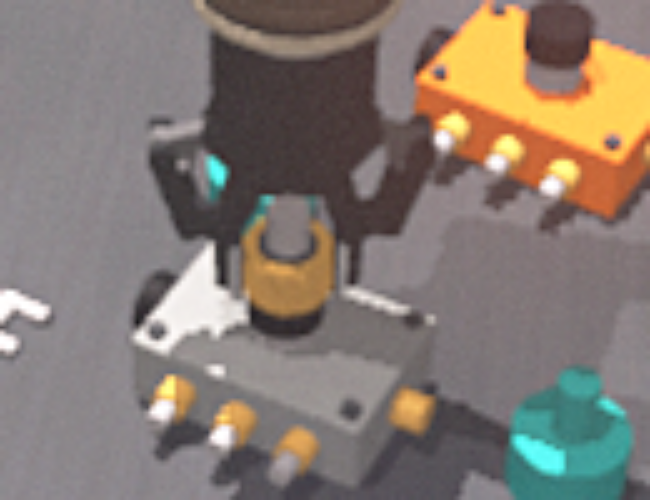

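The collar (crop 290,265) shows more post above it than before. I'll measure its top in both views.

```bash
cat > m.py <<'E'
from h import *
s=status.observe();print(s['eef_pos'],s['ft_force'])
for c in ['side','scene']:
    s,p,d=snap(c)
    P=cloud(c,d,d>0,s); r=np.hypot(P[:,0]-.5693,P[:,1]+.1205); hh=cv2.cvtColor(p,cv2.COLOR_RGB2HSV)[d>0]
    a=P[(r<.0125)&(P[:,2]>.11)]; print(c,'post top',np.percentile(a[:,2],90).round(4))
    b=(r>.012)&(r<.0205)&(P[:,2]>.06)&(P[:,2]<.12)&(hh[:,0]>10)&(hh[:,0]<28)&(hh[:,1]>80)
    print('collar top ring',b.sum(),np.percentile(P[b][:,2],[10,25,50,75,90]).round(4))
E
python3 m.py
```

```text
[ 0.56920814 -0.12083733  0.07964597] [-0.57625927  0.82849941  5.82732486]
side post top 0.1724
collar top ring 111 [0.0766 0.0916 0.104  0.106  0.1073]
scene post top 0.4931
collar top ring 33 [0.0974 0.1015 0.1025 0.1033 0.104 ]
```

The collar top is near 0.104 and started at 0.113. It has followed the fingers past 3 mm, so the keyway is over the pin. I keep pushing home gently.

Call:
play_rows --pt "0 0 0 0 0 0.001 0.4" --pt "0 0 0 0 0 0.002 0.4" --pt "0 0 0 0 0 0.003 0.4" --pt "0 0 0 0 0 0.004 0.4" --pt "0 0 0 0 0 0.004 0.4"

```text
time_s: 13.98
eef_pos: [0.5692, -0.1209, 0.0756]
ee_rot: [180.0, 0.0, 99.1]
ft_force: [-0.5, -0.3, 7.3]
finger_gap: 0.0441
```

Call:
play_rows --pt "0 0 0 0 0 0.0005 0.4" --pt "0 0 0 0 0 0.001 0.4" --pt "0 0 0 0 0 0.0015 0.4" --pt "0 0 0 0 0 0.0015 0.4"

```text
time_s: 14.32
eef_pos: [0.5692, -0.1208, 0.0747]
ee_rot: [180.0, 0.0, 99.1]
ft_force: [-3.6, 0.4, 15.4]
finger_gap: 0.044
```

```bash
python3 m.py
```

```text
[ 0.56920646 -0.12083972  0.07466852] [-3.57638163  0.39622072 15.41927626]
side post top 0.1672
collar top ring 111 [0.0685 0.0856 0.0997 0.1013 0.1029]
scene post top 0.4891
collar top ring 30 [0.0954 0.0968 0.0979 0.0982 0.0989]
```

The collar is home: force rises to 15 N at 12.8 mm of travel, and its top is at about 0.100. I hold it for a moment and check the cap again.

Call:
play_rows --pt "0 0 0 0 0 0 0.4" --pt "0 0 0 0 0 0 0.4" --pt "0 0 0 0 0 0 0.4" --pt "0 0 0 0 0 0 0.4" --pt "0 0 0 0 0 0 0.4" --pt "0 0 0 0 0 0 0.4"

```text
time_s: 14.92
eef_pos: [0.5692, -0.1209, 0.0747]
ee_rot: [180.0, 0.0, 99.1]
ft_force: [-4.0, 0.9, 15.4]
finger_gap: 0.0443
```

```bash
python3 m.py; python3 - <<'E'
from h import *
s2,p2,d2=snap('side','e.png')
h=cv2.cvtColor(p2,cv2.COLOR_RGB2HSV); m=((h[...,0]<8)|(h[...,0]>172))&(h[...,1]>150)
P=cloud('side',d2,m); P=P[np.hypot(P[:,0]-.524,P[:,1]-.1335)<.07]; print(len(P),np.percentile(P[:,2],[1,5,50,95,99]).round(3))
E
```

```text
[ 0.56924063 -0.12086066  0.07471693] [-4.04807241  0.859792   15.3626192 ]
side post top 0.1686
collar top ring 116 [0.0702 0.0819 0.0985 0.1013 0.1022]
scene post top 0.4891
collar top ring 34 [0.0764 0.0968 0.0976 0.0987 0.099 ]
714 [0.009 0.014 0.042 0.078 0.08 ]
```

View pics/e.png

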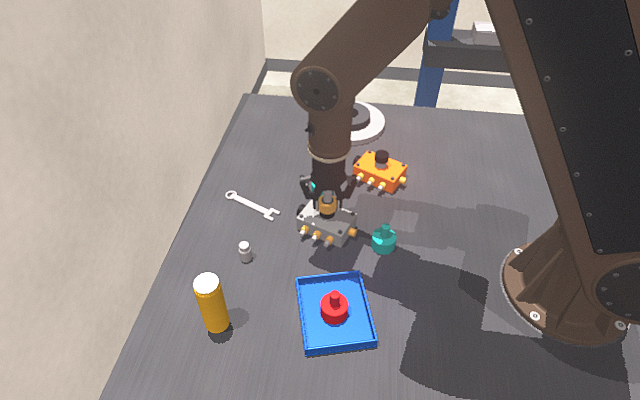

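The cap stands in the tray (335,308). The collar is held home (328,203), and the can, wrench and socket have not moved.

```bash
python3 -c "
from station import close_job
print(close_job())"
```

```text
the job is handed in; nothing more can be done
None
```

I handed the job in at about 15 s, with the cap standing in the tray and the collar held down fully home. No verdict was reported.

- **Cap:** I lifted the red cap off the post and set it upright near the tray centre, then let go. The last side view still shows it upright, with its top at about 0.078 m, as expected on the tray floor.
- **Finding the keyway:** I gripped the collar with 40 N and turned it clockwise. The push force fell from 15 N to about 4 N within the first 0.30 rad, so the pin had found the keyway. I turned it another 0.03 rad while pushing down.
- **Pushing home:** the fingers travelled 12.8 mm down, and the force then rose to 15.4 N where the collar stopped. It is still gripped there.
- **Last checks:**
  - The force stayed steady over the final hold, with 4 N or less sideways.
  - The two cameras put the collar's top at about 0.098 and 0.100 m; 0.100 m was expected.
  - The can, wrench and socket look unmoved in the picture, but I did not measure them again.
- **Failed check:** my script's post-top reading was no use at the end, because the gripper covered the post.

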